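# Put up the folding packing case round a plaster cast

## Robot

A 6-joint arm with a two-finger parallel gripper is mounted at the origin on a cart in front of the work surface, level with it; the furniture and walls round the work are solid. World frame = base frame: x ahead of the robot, y to its left, z up, the work surface at z = 0. Lengths are in m, angles in rad, forces in N, time in s.
With the tool pointing down it reaches from about 0.25 to 0.775 m from the base axis. Payload 4 kg.
Tool frame: the origin (TCP) lies at the very end of the fingers, on their centre line; the grasp point (between the pads) lies 19 mm behind it (robot.tcp_to_grasp is the distance from the TCP to the grasp point, in m); z points along the fingers, y is the line along which they close (so a half turn about z gives the same grasp; the last joint's range is limited). The gripper opens to 94 mm and grips with 3 to 60 N. Pads are 16 mm wide; open, the fingers measure 119 mm over their backs; the gripper's body (75 mm by 177 mm) begins 78 mm behind the grasp point.
Start: joints at [-1.242, 0.087, 1.371, -0, 1.684, -0.103], TCP at [0.23, -0.5, 0.18] pointing down, gripper open.
Joint ranges: [-3.1, 3.1], [-0.76, 2.03], [0.27, 2.55], [-1.08, 4.22], [0.17, 2.65], [-2.57, 2.57]. Speed limits (rad/s): [2.79, 2.79, 3.14, 3.14, 3.14, 3.14].

## Interface

Orientations are given as [roll, pitch, yaw] about the fixed x, y, z axes, in that order (R = Rz(yaw) Ry(pitch) Rx(roll)).
In Python, from bench import robot gives the robot as it stands.
- The arm moves only by the shell command python3 nudge.py, which reads ROWS from standard input. ROWS is one flat JSON list of numbers that holds 1 to 20 rows one after another, with no inner brackets; each row has 5 numbers: the finger opening in m, then dx, dy, dz in units of 5 mm, then a turn about the tool's z in units of 0.2 rad; each row shifts and turns the commanded pose from where the row before left it, along the tool's axes as they then stand; what a row does not reach is not made up. A row lasts 1/12 s, in which the tool goes at most 0.0417 m and 0.125 rad, less where a joint would pass 70% of its speed; a pose out of reach is approached as far as the arm can. The fingers move at their own pace and stop on an object; the grip force is fixed at half the most. Time passes only in rows, so rows that do not move let the fingers close. It prints the time, the measured TCP pose, the force, the opening and the grip force at its end. Input that does not fit is refused with a message, and nothing moves.
- robot.get_obs(): the state, without advancing time (a new reading comes with each control period).
- robot.snapshot(name): name is "scene" or "top" or "wrist"; returns a dict with "color" (400x640x3 uint8, blue, green, red), "fx", "fy", "cx", "cy" (pixels), "extrinsics" (4x4, takes a point from world to camera coordinates). Camera axes: x right, y down, z forward; pixel columns grow to the right and rows downward; lengths in m; the calibration is good to about 2 mm. A picture is of the moment at which its call begins. There is no depth.
- robot.close_job(): hands the job in; it is judged then, once.
The state is a dict: "time": time; "joint_positions": joint angles; "qvel": joint speeds; "joint_torque": joint torques, N m; "tool_pos": TCP position; "ee_rot": TCP orientation; "wrist_force": force on the tool from outside, world axes, zero at the start; "wrist_torque": the same for the moment, N m; "width": finger opening in m; "finger_force": force on a finger pad.
Only numpy, scipy, OpenCV 4.12 (cv2) and the standard library are available. Lean on these libraries where they do the work, as an engineer would, in place of code of your own. Each camera call takes 0.05 s, during which the arm holds its last target. There are 200 camera calls.

## Task

The cast lying in the middle of the folding plywood case is to be boxed: raise the left, right and back walls of the case and push each one, firmly but without ramming it, past its sprung roller catch until it snaps fully upright and stays there by itself. Do not shift the cast or any of the things lying close around the case.

Things in the scene. Friction and masses are not known exactly. Their poses are not given: they have to be found in the camera images.
- case: Folding packing case of pale plywood, fixed to the table. Origin: centre of its underside, on the table; x from its fixed front wall to the back wall, y to the left wall, z up. Base 140 (x) by 120 (y) mm, its top 40 mm up. The front wall, 10 mm thick, stands at x -80 to -70 mm, 135 mm high. A steel post 18 mm square, 126 mm high, stands at each back corner (x 83, y +-73 mm).
- left_wall: Fold-down plywood wall, 10 mm thick, 130 mm long, 95 mm from hinge line to free edge. Origin: on the hinge line, 40 mm above the table, level with the slot's middle; x from hinge to free edge, y along the hinge, z out of the inner face (up when flat), which lies at z 0. A hand slot 50 mm long spans x 43 to 79 mm and leaves a rail 16 mm wide (x 79 to 95) at the free edge to grip.
- right_wall: Fold-down wall on the other side, made like the left wall, with the same slot, rail and axes. The hinge lines are 60 mm to either side of the case's middle.
- back_wall: Fold-down back wall, 104 mm long, otherwise made like the left wall, with the same slot, rail and axes. Its hinge line is 70 mm behind the case's middle.
- left_hinge (a joint): Angle of the left wall: 0 flat outward (underside 30 mm above the table), 1.571 upright at its hard stop. Up to about 1.25 rad the stiff hinge (0.15 N m) holds the wall where it is left. From there to 1.4 rad a sprung roller on the post resists, with up to 8 to 10 N on the rail, and pushes the wall back; only beyond about 1.5 rad does it snap the wall upright and hold it.
- right_hinge (a joint): Angle of the right wall: 0 flat, 1.571 upright; hinge and catch as for the left wall.
- back_hinge (a joint): Angle of the back wall: 0 flat, 1.571 upright; hinge and catch as for the left wall, with a roller at each end.
- cast: Off-white plaster cast of a pear, 43x85x39 mm, lying loose on the middle of the case's base. Origin: centre of its underside.
- sanding_block: Bystander: wooden sanding block 55x90x30 mm on the table beyond the case's back left corner. Origin: centre of its underside.
- clay_ball: Bystander: brown lump of clay, 60x60x46 mm, beyond the case's back right corner. Origin: centre of its underside.
- cast_lemon: Bystander: plaster lemon 48x80x43 mm, on the table left of the case, behind its left wall. Origin: centre of its underside.
- scraper: Bystander: steel scraper with wooden grip 65x100x10 mm, on the table right of the case, behind its right wall. Origin: centre of its underside.

How it is judged:
At the end, for the whole second after the job is handed in: All three walls stand upright in their catches (angle above 1.53 rad, the stop being at 1.571), and the cast lies at rest on the base within 20 mm of where it began (value of joint each of left_hinge, right_hinge, back_hinge above 1.53 rad and distance of cast from where it was at the start of the episode below 0.02 m and linear speed of cast below 0.02 m/s); the robot touches nothing.
It fails at once if the cast is shifted by more than 20 mm (distance of cast from where it was at the start of the episode above 0.02 m).
It fails at once if a nearly upright wall (above 1.3 rad) is rammed: pushed with more than 60 N ((value of joint left_hinge above 1.3 rad and contact force between the arm and left_wall above 60 N) or (value of joint right_hinge above 1.3 rad and contact force between the arm and right_wall above 60 N) or (value of joint back_hinge above 1.3 rad and contact force between the arm and back_wall above 60 N)).
It fails at once if a thing lying beside the case is shifted by more than 30 mm (distance of any of sanding_block, clay_ball, cast_lemon, scraper from where it was at the start of the episode above 0.03 m).
It also fails if it takes over 72 s, if anything falls off the work surface, if the arm or the gripper's body presses on something with over 40 N, if the wrist force passes 120 N, or if a joint passes its speed limit or range.

## Working session

There is one attempt and no reset: what is moved stays moved. The work goes in short steps, Python scripts to look and compute and a shell command to move; the robot and the scene stay as the last step left them, time stands still between calls to the robot, and variables do not carry over. Pictures are saved under pics/ and viewed, at most 10 in all, crops included, and the job is handed in when it is done.

```bash
ls; mkdir -p pics; python3 - <<'E'
from bench import robot
import cv2,numpy as np
for n in("scene","top"):
    s=robot.snapshot(n); cv2.imwrite(f"pics/{n}0.png",s["color"]); print(n,s["fx"],s["cx"],s["cy"],np.round(s["extrinsics"],3).tolist())
o=robot.get_obs(); print(o["time"],o["tool_pos"],o["ee_rot"],o["width"])
E
```

```text
bench.py
nudge.py
pics
scene 411.88742219016217 317.0045084001451 197.29303536093707 [[-0.811, -0.584, 0.017, 0.518], [-0.458, 0.618, -0.639, 0.32], [0.363, -0.526, -0.769, 0.735], [0.0, 0.0, 0.0, 1.0]]
top 445.2929684668336 318.3251553070901 190.57982643630012 [[0.013, -1.0, 0.011, 0.018], [-0.985, -0.015, -0.17, 0.625], [0.17, -0.008, -0.985, 0.999], [0.0, 0.0, 0.0, 1.0]]
0.1 [ 0.22998768 -0.49902241  0.17842055] [-3.13963189e+00 -1.85946567e-04  4.31782268e-01] 0.09435370954528072
```

View pics/top0.png

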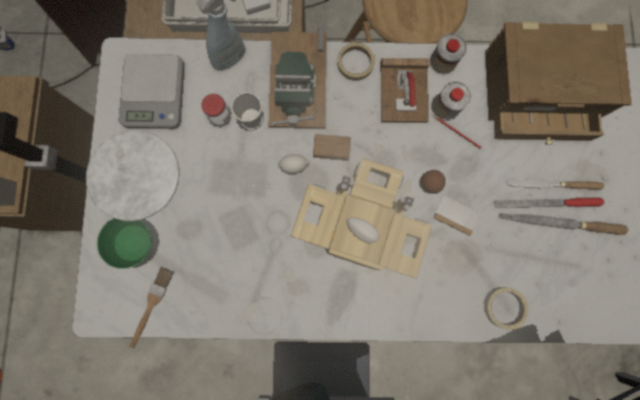

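View pics/scene0.png

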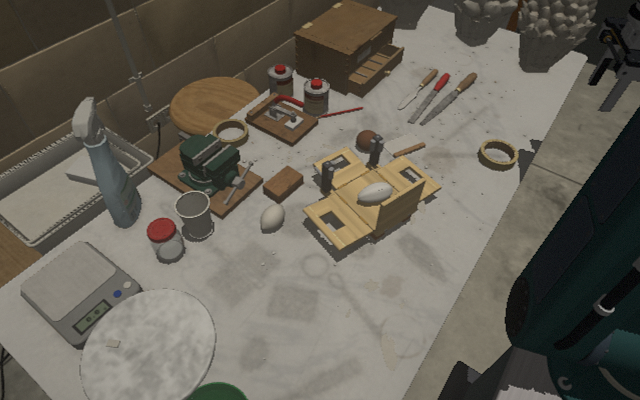

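The top view shows the case centred near pixel (362,228), with slots at about (315,213) left, (411,246) right and (378,177) back. The scene view confirms three flat walls, a standing front wall and the cast on the base. Next I get a coarse pose, then a closer wrist view.

```bash
cat > h.py <<'E'
import numpy as np,cv2
from bench import robot
def ray(s,uv,z):
    E=np.array(s["extrinsics"]);R,t=E[:3,:3],E[:3,3];c=-R.T@t
    d=R.T@np.array([(uv[0]-s["cx"])/s["fx"],(uv[1]-s["cy"])/s["fy"],1]);return c+d*(z-c[2])/d[2]
def tri(obs):
    A=np.zeros((3,3));b=np.zeros(3)
    for s,uv in obs:
        E=np.array(s["extrinsics"]);R,t=E[:3,:3],E[:3,3];c=-R.T@t
        d=R.T@np.array([(uv[0]-s["cx"])/s["fx"],(uv[1]-s["cy"])/s["fy"],1]);d/=np.linalg.norm(d)
        P=np.eye(3)-np.outer(d,d);A+=P;b+=P@c
    p=np.linalg.solve(A,b);return p
def proj(s,p):
    E=np.array(s["extrinsics"]);q=E[:3,:3]@p+E[:3,3];return np.array([s["fx"]*q[0]/q[2]+s["cx"],s["fy"]*q[1]/q[2]+s["cy"]])
E
python3 - <<'E'
from h import *
s=robot.snapshot("top")
L,R,B=[ray(s,p,.04) for p in((315,213),(411,246),(378,177))]
print(L,R,B,"L-R",np.linalg.norm(L-R)); d=L-R;print("yaw",np.arctan2(-d[0],d[1]))
for n,p,z in(("lemon",(293,163),.02),("block",(332,147),.03),("clay",(432,181),.02)):print(n,ray(s,p,z))
w=robot.snapshot("wrist");E=w["extrinsics"];o=robot.get_obs()
print("wrist cam pos",-E[:3,:3].T@E[:3,3],"fwd",E[2,:3],"down",E[1,:3],w["fx"])
print(o["joint_positions"])
E
```

```text
[0.57304111 0.03352923 0.04      ] [ 0.49833857 -0.19310635  0.04      ] [ 0.66255136 -0.11705296  0.04      ] L-R 0.23862974641312235
yaw -0.31840054396538764
lemon [0.69865109 0.08951882 0.02      ]
block [ 0.73816081 -0.00592122  0.03      ]
clay [ 0.65870835 -0.25266433  0.02      ]
wrist cam pos [ 0.29159663 -0.47184025  0.3839069 ] fwd [-0.21006646 -0.09478757 -0.97308139] down [-0.88369158 -0.4074063   0.23045453] 312.98442230769473
[-1.24207462e+00  8.77223550e-02  1.37166678e+00 -2.17230039e-05
  1.68361255e+00 -1.03096405e-01]
```

The rows are not in the units I measure in: shifts go in units of 5 mm and turns go in units of 0.2 rad. I convert before sending: -0.034 m is -6.8, 0.014 m is 2.8, 0.125 rad is 0.625.

```bash
echo '[0.04,0,0,-2.4,0.625,0.04,0,0,-2.4,0.625,0.04,0,0,-2.4,0.625,0.04,0,0,-2.4,0.625,0.04,0,0,-2.4,0.625,0.04,0,0,-2.4,0.625,0.04,2.8,-6.8,0,0,0.04,2.8,-6.8,0,0,0.04,2.8,-6.8,0,0,0.04,2.8,-6.8,0,0,0.04,2.8,-6.8,0,0,0.04,2.8,-6.8,0,0,0.04,2.8,-6.8,0,0,0.04,2.8,-6.8,0,0,0.04,2.8,-6.8,0,0,0.04,2.8,-6.8,0,0,0.04,0,0,0,0,0.04,0,0,0,0]' | python3 nudge.py
python3 - <<'E'
from h import *
s=robot.snapshot("wrist");cv2.imwrite("pics/w1.png",s["color"]);np.save("w1.npy",s,allow_pickle=True)
E
```

```text
time: 1.7
tool_pos: [0.4702, -0.2189, 0.251]
ee_rot: [3.141, 0.001, -0.314]
wrist_force: [-0.4, 0.4, 0.3]
width: 0.0399
finger_force: 0.0
```

View pics/w1.png

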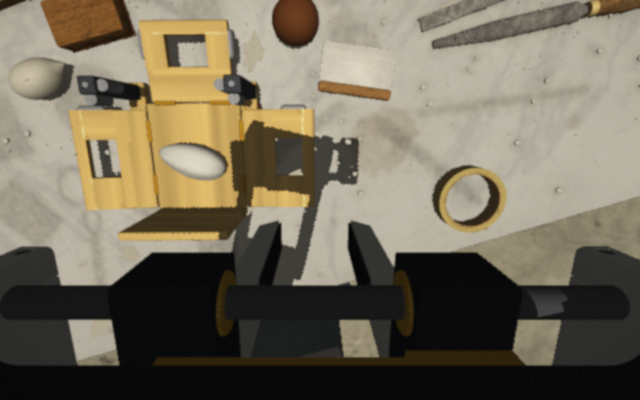

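The wrist view shows the case almost square to the image: left wall corners near (72,112) and (86,208), back wall top corners near (140,20) and (228,18), and slots at about (104,158), (290,155) and (187,50). The cast is at (194,160). I take a second view from further left.

Scaled: -0.03 m is -6.

```bash
echo '[0.04,0,-6,0,0,0.04,0,-6,0,0,0.04,0,-6,0,0,0.04,0,-6,0,0,0.04,0,-6,0,0,0.04,0,-6,0,0,0.04,0,0,0,0,0.04,0,0,0,0]' | python3 nudge.py
python3 - <<'E'
from h import *
s=robot.snapshot("wrist");np.save("w2.npy",s,allow_pickle=True)
a=np.load("w1.npy",allow_pickle=True).item()
cv2.imwrite("pics/w12.png",np.hstack([cv2.resize(a["color"][:260,50:350],None,fx=1.3,fy=1.3,interpolation=2),cv2.resize(s["color"][:260,130:440],None,fx=1.3,fy=1.3,interpolation=2)]))
# predicted pixels in both views from coarse pose, z .04
c=np.array([.536,-.08]);y=-.318;R=np.array([[np.cos(y),-np.sin(y)],[np.sin(y),np.cos(y)]])
P={"Lf":(-65,155),"Lb":(65,155),"Rf":(-65,-155),"Rb":(65,-155),"Bl":(165,52),"Br":(165,-52),"slL":(0,121),"slR":(0,-121),"slB":(131,0)}
for k,v in P.items():
    p=np.r_[c+R@np.array(v)/1e3,.04];print(k,proj(a,p).round(),proj(s,p).round())
E
```

```text
time: 2.42
tool_pos: [0.5256, -0.05, 0.2513]
ee_rot: [3.141, 0.0, -0.318]
wrist_force: [-0.3, -0.6, 0.1]
width: 0.0401
finger_force: 0.0
Lf [ 91. 206.] [220. 207.]
Lb [ 75. 108.] [213. 109.]
Rf [316. 207.] [445. 207.]
Rb [317. 109.] [455. 109.]
Bl [146.  23.] [292.  23.]
Br [232.  23.] [378.  23.]
slL [109. 159.] [242. 160.]
slR [291. 160.] [424. 160.]
slB [191.  53.] [335.  54.]
```

View pics/w12.png

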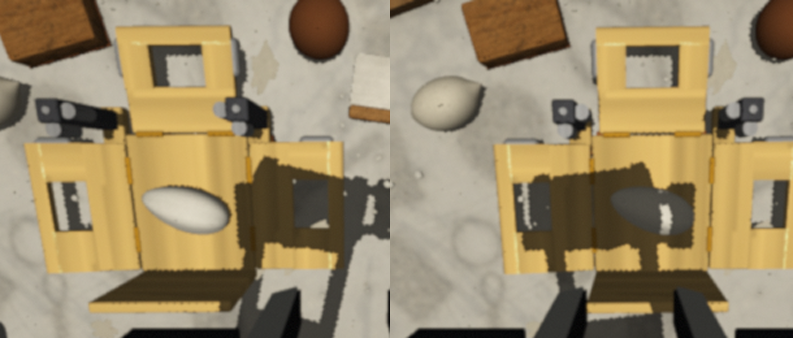

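```bash
python3 - <<'E'
from h import *
V=[np.load(f"w{i}.npy",allow_pickle=True).item() for i in(1,2)]
P={"Lf":(-65,155),"Lb":(65,155),"Rf":(-65,-155),"Rb":(65,-155),"Bl":(165,52),"Br":(165,-52)}
c=np.array([.531,-.075]);y=-.318;R=np.array([[np.cos(y),-np.sin(y)],[np.sin(y),np.cos(y)]])
M=[]
for s in V:
    h=cv2.cvtColor(s["color"],cv2.COLOR_BGR2HSV)
    m=((h[...,0]>14)&(h[...,0]<32)&(h[...,1]>85)&(h[...,2]>30)).astype(np.uint8)*255
    M.append(cv2.morphologyEx(m,cv2.MORPH_OPEN,np.ones((3,3))))
src=[];dst=[]
for k,v in P.items():
    p=np.r_[c+R@np.array(v)/1e3,.04];ob=[]
    for s,m in zip(V,M):
        q=proj(s,p); C=cv2.goodFeaturesToTrack(cv2.GaussianBlur(m,(5,5),1),80,.05,3)[:,0]
        g=C[np.argmin(np.linalg.norm(C-q,axis=1))]
        g=cv2.cornerSubPix(cv2.GaussianBlur(m,(5,5),1),g.reshape(1,1,2).copy(),(4,4),(-1,-1),(3,50,.01))[0,0]
        ob.append((s,g))
    t=tri(ob);print(k,[o[1].round(1).tolist() for o in ob],"tri",t.round(4),"z.04:",[ray(o[0],o[1],.04)[:2].round(4).tolist() for o in ob])
    src.append(v);dst.append(np.mean([ray(o[0],o[1],.04)[:2] for o in ob],0))
src=np.array(src)/1e3;dst=np.array(dst)
A,_=cv2.estimateAffinePartial2D(src,dst,ransacReprojThreshold=.004);print(A,np.hypot(*A[:,0]),np.arctan2(A[1,0],A[0,0]))
print("resid mm",((src@A[:,:2].T+A[:,2]-dst)*1e3).round(1).tolist())
cv2.imwrite("pics/m.png",np.hstack(M)[:260])
E
```

```text
Lf [[85.9000015258789, 209.39999389648438], [218.3000030517578, 210.3000030517578]] tri [0.5211 0.0873 0.0513] z.04: [[0.5208, 0.0964], [0.5191, 0.0918]]
Lb [[68.69999694824219, 109.69999694824219], [209.6999969482422, 110.69999694824219]] tri [0.6448 0.0495 0.0479] z.04: [[0.6469, 0.055], [0.6458, 0.0518]]
Rf [[314.1000061035156, 206.10000610351562], [389.29998779296875, 239.3000030517578]] tri [ 0.3551 -0.1655 -0.1348] z.04: [[0.4279, -0.2047], [0.4038, -0.1216]]
Rb [[313.1000061035156, 108.9000015258789], [450.29998779296875, 108.69999694824219]] tri [ 0.5511 -0.2434  0.0373] z.04: [[0.5508, -0.2434], [0.5514, -0.2423]]
Bl [[127.30000305175781, 31.299999237060547], [311.8999938964844, 36.900001525878906]] tri [ 0.6688 -0.0948  0.1273] z.04: [[0.7071, -0.0569], [0.6871, -0.1002]]
Br [[203.10000610351562, 35.599998474121094], [375.1000061035156, 19.899999618530273]] tri [ 0.6594 -0.1593  0.1063] z.04: [[0.6741, -0.1427], [0.6811, -0.1785]]
[[ 0.95924732  0.30502609  0.53592856]
 [-0.30502609  0.95924732 -0.07472617]] 1.0065765432948204 -0.3078738874789141
resid mm [[0.9, -0.3], [-0.8, 0.7], [10.5, -40.4], [-0.1, -0.4], [13.0, 3.4], [0.7, -14.3]]
```

```bash
cat > fit.py <<'E'
from h import *
V=[np.load(f"w{i}.npy",allow_pickle=True).item() for i in(1,2)]
S={"Lf":((-65,155),(86,208.5),(218,209.5)),"Lb":((65,155),(69.5,110),(210.5,110.5)),"Rf":((-65,-155),(313.5,206.5),None),
"Rb":((65,-155),(313,109),(450.3,108.7)),"Bl":((165,52),(140,20.8),(289,20.8)),"Br":((165,-52),(229,20.8),(376.5,20.5))}
src=[];dst=[]
for k,(v,*uv) in S.items():
    ob=[]
    for s,q in zip(V,uv):
        if q is None: continue
        h=cv2.GaussianBlur(cv2.cvtColor(s["color"],cv2.COLOR_BGR2HSV)[...,1],(3,3),0)
        g=cv2.cornerSubPix(h,np.float32([[q]]),(3,3),(-1,-1),(3,50,.01))[0,0]
        ob.append((s,g));src.append(v);dst.append(ray(s,g,.04)[:2])
    print(k,[o[1].round(1).tolist() for o in ob],"tri",tri(ob).round(4) if len(ob)>1 else "")
src=np.array(src)/1e3;dst=np.array(dst)
A,_=cv2.estimateAffinePartial2D(src,dst,ransacReprojThreshold=.005);print(A.round(4).tolist(),np.hypot(*A[:,0]),"yaw",np.arctan2(A[1,0],A[0,0]))
print("resid mm",((src@A[:,:2].T+A[:,2]-dst)*1e3).round(1).tolist())
E
python3 fit.py
```

```text
Lf [[86.0, 209.6999969482422], [217.6999969482422, 210.1999969482422]] tri [0.5208 0.0892 0.0489]
Lb [[67.80000305175781, 109.9000015258789], [209.0, 110.9000015258789]] tri [0.6447 0.0501 0.0486]
Rf [[314.0, 205.89999389648438]] tri 
Rb [[313.3999938964844, 108.69999694824219], [450.5, 108.69999694824219]] tri [ 0.5511 -0.2438  0.0369]
Bl [[138.5, 20.299999237060547], [288.20001220703125, 20.799999237060547]] tri [ 0.7104 -0.0785  0.0482]
Br [[226.5, 19.5], [375.0, 19.700000762939453]] tri [ 0.6801 -0.1772  0.0451]
[[0.9653, 0.3037, 0.5367], [-0.3037, 0.9653, -0.0749]] 1.012005364353161 yaw -0.30484336185967303
resid mm [[0.7, -2.0], [1.6, 1.8], [-0.5, -1.2], [0.7, 2.3], [-1.3, -0.2], [1.4, -0.5], [1.0, -1.7], [-2.0, 0.4], [-1.2, 3.8], [-1.6, 1.1], [-1.1, 3.3]]
```

The fit agrees with the given sizes: scale 1.012, residuals 1–4 mm, heights about 45 mm against the stated 40. The case centre is (0.536,-0.076) with yaw -0.304. Next I go over the left rail.

Scaled: -0.03 m is -6, 0.03 m is 6, -0.014 rad is -0.07.

```bash
echo '[0.04,1,-6,0,-0.07,0.04,1,-6,0,0,0.04,1,-6,0,0,0.04,0.6,-6,0,0,0.04,0,-1,0,0,0.04,0,0,6,0,0.04,0,0,6,0,0.04,0,0,6,0,0.04,0,0,6,0,0.04,0,0,6,0,0.04,0,0,6,0,0.04,0,0,0,0,0.04,0,0,0,0]' | python3 nudge.py
python3 - <<'E'
from h import *
s=robot.snapshot("wrist");cv2.imwrite("pics/w3.png",s["color"])
E
```

```text
time: 3.55
tool_pos: [0.5792, 0.062, 0.0699]
ee_rot: [3.139, 0.004, -0.307]
wrist_force: [-0.2, -0.7, -0.2]
width: 0.0399
finger_force: 0.0
```

View pics/w3.png

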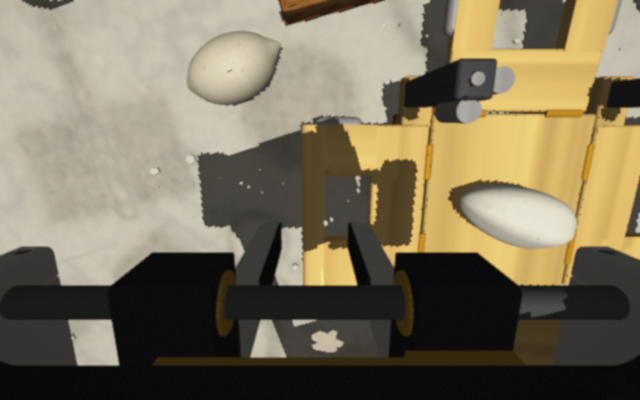

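Here the rail spans columns 303–326, the slot's back edge is at row 175 and its front edge near row 247. The fingers straddle the rail at columns 275 and 350. I check this numerically before going down.

```bash
python3 - <<'E'
from h import *
s=robot.snapshot("wrist");o=robot.get_obs();t=np.array(o["tool_pos"]);y=o["ee_rot"][2]
for n,p in(("corner",(303,124)),("rail in back",(326,175)),("slot front in",(326,247)),("rail out",(303,200))):
    d=ray(s,p,.04)-t;print(n,"toolx",np.cos(y)*d[0]+np.sin(y)*d[1],"tooly",np.sin(y)*d[0]-np.cos(y)*d[1])
print(proj(s,t))
E
```

```text
corner toolx 0.06552620417659219 tooly -0.007664515192303144
rail in back toolx 0.027350304372359142 tooly 0.009658925039591705
slot front in toolx -0.03173185573115296 tooly 0.010123927036053373
rail out toolx 0.007579359963434517 tooly -0.008188310290384413
[313.34928742 222.7362974 ]
```

Alignment is good to about 1 mm, so I descend and grip.

```bash
echo '[0.04,0,0,4,0,0.04,0,0,4,0,0.04,0,0,2.4,0,0.04,0,0,0,0,0,0,0,0,0,0,0,0,0,0,0,0,0,0,0,0,0,0,0,0,0,0,0,0,0,0,0,0,0,0]' | python3 nudge.py
```

```text
time: 4.48
tool_pos: [0.5814, 0.0622, 0.0204]
ee_rot: [3.138, -0.002, -0.305]
wrist_force: [-0.8, -4.9, 0.5]
width: 0.0142
finger_force: 28.7
```

```bash
echo '[0,0,0,-1.2,0,0,0,0,-1.2,0,0,0,0.2,-1.2,0,0,0,0.2,-1,0,0,0,0.3,-1.1,0,0,0,0.3,-1.1,0,0,0,0.4,-1,0,0,0,0.5,-1,0,0,0,0,0,0]' | python3 nudge.py
```

```text
time: 5.23
tool_pos: [0.5788, 0.0549, 0.0652]
ee_rot: [-3.141, -0.003, -0.304]
wrist_force: [0.4, -0.5, 0.8]
width: 0.0009
finger_force: 0.0
```

```bash
python3 - <<'E'
from h import *
s=robot.snapshot("wrist")["color"];t=robot.snapshot("scene")["color"][120:280,240:460]
cv2.imwrite("pics/w4.png",np.hstack([s[60:340,200:480],cv2.resize(t,(385,280))]))
E
```

```text
(no output)
```

View pics/w4.png

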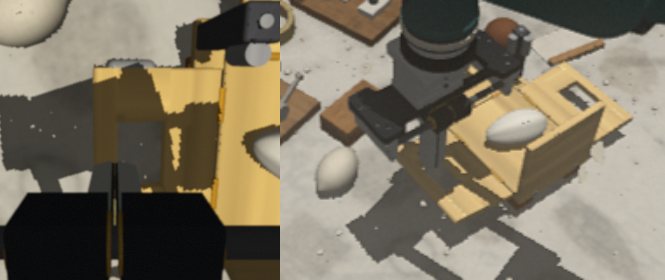

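The grip slipped: the fingers are closed and empty, and the wall is nearly flat again. Squeezing across the rail resists the rotation, so I will instead grip a side member beside the slot, closing along the hinge axis so the pads act as a pivot. I lift and turn 90°.

```bash
echo '[0,0,0,-6,0,0.06,0,0,-6,0,0.06,0,0,-6,0,0.06,0,0,-6,-0.605,0.06,0,0,0,-0.605,0.06,0,0,0,-0.605,0.06,0,0,0,-0.605,0.06,0,0,0,-0.605,0.06,0,0,0,-0.605,0.06,0,0,0,-0.605,0.06,0,0,0,-0.605,0.06,0,0,0,-0.605,0.06,0,0,0,-0.605,0.06,0,0,0,-0.605,0.06,0,0,0,-0.605,0.06,0,0,0,-0.595,0.06,0,0,0,0,0.06,0,0,0,0]' | python3 nudge.py
cat > rel.py <<'E'
from h import *
o=robot.get_obs();t=np.array(o["tool_pos"]);y=o["ee_rot"][2]
c=np.array([.536,-.076]);ex=np.array([.954,-.299]);ey=np.array([.299,.954])
d=t[:2]-c;print("case x,y mm",(d@ex*1e3).round(1),(d@ey*1e3).round(1),"z",(t[2]*1e3).round(1),"yaw err",round(y-1.267,3),"toolx·ey",np.cos(y)*ey[0]+np.sin(y)*ey[1],"tooly·ex",np.sin(y)*ex[0]-np.cos(y)*ex[1],"w",o["width"],o["wrist_force"].round(1))
E
python3 rel.py; python3 - <<'E'
from h import *
s=robot.snapshot("wrist");cv2.imwrite("pics/w5.png",s["color"]);np.save("w5.npy",s,allow_pickle=True)
E
```

```text
time: 6.83
tool_pos: [0.5778, 0.0552, 0.1829]
ee_rot: [-3.141, 0.0, 1.264]
wrist_force: [-0.2, -0.6, -0.2]
width: 0.0602
finger_force: 0.0
case x,y mm 0.6 137.7 z 182.9 yaw err -0.003 toolx·ey 0.9997531391636721 tooly·ex 0.9997531391636721 w 0.060189154934542154 [-0.2 -0.6 -0.2]
```

View pics/w5.png

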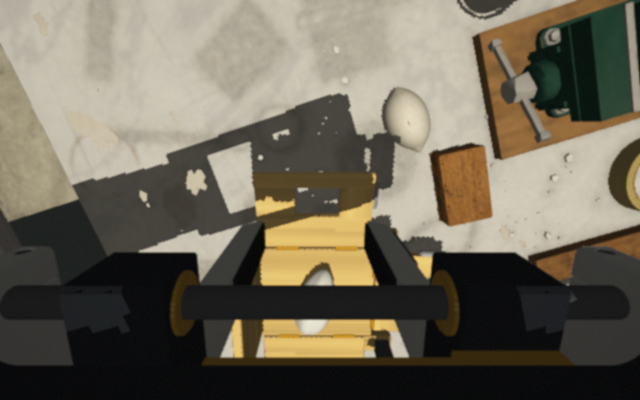

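```bash
cat > ang.py <<'E'
from h import *
import sys
def ang(s,uv,x=None):
    c=np.array([.536,-.076]);ex=np.array([.954,-.299]);ey=np.array([.299,.954])
    for th in range(0,91,5):
        a=np.radians(th);yy=.06+.095*np.cos(a);z=.04+.095*np.sin(a)
        q=proj(s,np.r_[c+ey*yy+ex*0,z]);print(th,q.round(),end=" ")
E
python3 - <<'E'
from ang import *
s=np.load("w5.npy",allow_pickle=True).item();ang(s,None)
E
```

```text
0 [313. 168.] 5 [313. 169.] 10 [313. 171.] 15 [313. 174.] 20 [313. 178.] 25 [313. 182.] 30 [313. 188.] 35 [313. 194.] 40 [313. 200.] 45 [313. 208.] 50 [313. 216.] 55 [313. 224.] 60 [313. 233.] 65 [313. 243.] 70 [313. 252.] 75 [313. 261.] 80 [313. 271.] 85 [313. 280.] 90 [313. 288.]
```

The wall is held at about 13°. The free edge is at row 173 and the hinge near row 247. I move to the front side member and grip.

Scaled: 0.03 m is 6, 0.02 m is 4.

```bash
echo '[0.06,-1.2,-3,0,0,0.06,-1.2,-3,0,0,0.06,-1.2,-3.1,0,0,0.06,0,0,6,0,0.06,0,0,6,0,0.06,0,0,6,0,0.06,0,0,6,0,0.06,0,0,4,0,0.06,0,0,2.4,0,0.06,0,0,0,0,0,0,0,0,0,0,0,0,0,0,0,0,0,0,0,0,0,0,0,0]' | python3 nudge.py; python3 rel.py
```

```text
time: 8.05
tool_pos: [0.5306, 0.0516, 0.0334]
ee_rot: [3.138, -0.001, 1.267]
wrist_force: [-0.4, -0.3, 0.2]
width: 0.0365
finger_force: 0.0
case x,y mm -43.3 120.1 z 33.4 yaw err -0.0 toolx·ey 0.9997583522638762 tooly·ex 0.9997583522638762 w 0.036492222360588744 [-0.4 -0.3  0.2]
```

```bash
echo '[0,0,0,0,0,0,0,0,0,0]' | python3 nudge.py; python3 - <<'E'
from h import *
s=robot.snapshot("wrist");cv2.imwrite("pics/w6.png",s["color"])
E
```

```text
time: 8.22
tool_pos: [0.5297, 0.0516, 0.0323]
ee_rot: [3.14, -0.0, 1.267]
wrist_force: [0.5, -0.3, -0.3]
width: 0.0236
finger_force: 0.0
```

View pics/w6.png

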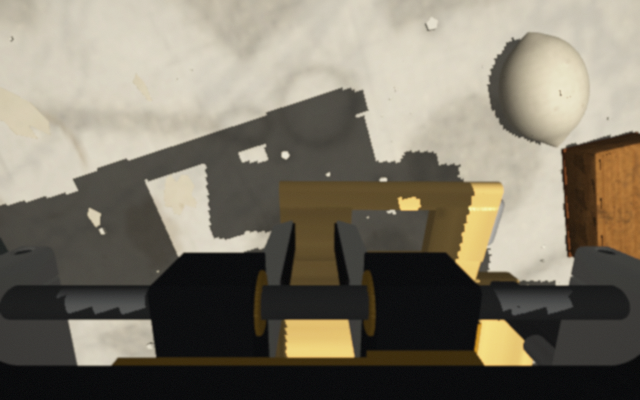

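The picture seems to show the finger tips in front of the member's edges (columns 285–350), although their nominal height is below the wall. I check the geometry numerically.

```bash
python3 rel.py; python3 - <<'E'
from h import *
s=robot.snapshot("wrist");t=np.array(robot.get_obs()["tool_pos"])
c=np.array([.536,-.076]);ex=np.array([.954,-.299]);ey=np.array([.299,.954])
print("tcp px",proj(s,t))
E=s["extrinsics"];print("cam",-E[:3,:3].T@E[:3,3])
for th in(0,8,12,16,20):
    a=np.radians(th);f=lambda x,sl,zl:proj(s,np.r_[c+ex*x+ey*(.06+sl*np.cos(a)-zl*np.sin(a)),.04+sl*np.sin(a)+zl*np.cos(a)]).round().tolist()
    print(th,"bcorner",f(.065,.095,0),"fcorner",f(-.065,.095,0),"slot b/f",f(.025,.079,0),f(-.025,.079,0),"s60 f",f(-.065,.06,0),f(-.025,.06,0))
E
```

```text
case x,y mm -44.3 119.8 z 32.0 yaw err -0.0 toolx·ey 0.9997583978140465 tooly·ex 0.9997583978140465 w 0.01954206348457464 [-0.3  0.2  0.3]
tcp px [312.55046717 222.02601155]
cam [0.55025335 0.11484977 0.23736961]
0 bcorner [484.0, 173.0] fcorner [280.0, 173.0] slot b/f [420.0, 198.0] [342.0, 198.0] s60 f [282.0, 226.0] [342.0, 226.0]
8 bcorner [496.0, 178.0] fcorner [278.0, 178.0] slot b/f [425.0, 203.0] [344.0, 203.0] s60 f [280.0, 231.0] [343.0, 231.0]
12 bcorner [502.0, 182.0] fcorner [277.0, 182.0] slot b/f [428.0, 207.0] [345.0, 207.0] s60 f [280.0, 234.0] [344.0, 234.0]
16 bcorner [508.0, 187.0] fcorner [275.0, 187.0] slot b/f [431.0, 211.0] [346.0, 211.0] s60 f [279.0, 238.0] [344.0, 238.0]
20 bcorner [515.0, 193.0] fcorner [274.0, 193.0] slot b/f [434.0, 217.0] [347.0, 217.0] s60 f [278.0, 242.0] [345.0, 242.0]
```

```bash
echo '[0,0,0,0,0,0,0,0,0,0,0,0,0,0,0,0,0,0,0,0]' | python3 nudge.py; python3 - <<'E'
from h import *
s=robot.snapshot("wrist")["color"];t=robot.snapshot("scene")["color"][150:270,260:440]
cv2.imwrite("pics/w7.png",np.hstack([s[120:360,200:520],cv2.resize(t,(360,240),interpolation=2)]))
E
```

```text
time: 8.65
tool_pos: [0.5291, 0.0516, 0.0314]
ee_rot: [-3.141, 0.0, 1.267]
wrist_force: [-0.9, 0.8, -0.5]
width: 0.0005
finger_force: 0.0
```

View pics/w7.png

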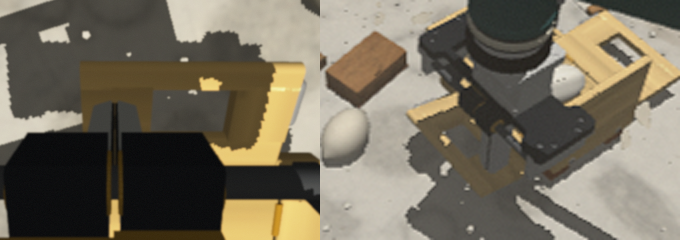

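The fingers closed to 0 with no force, so they meet nothing at the side members and only the rail can be gripped. The resisting couple in a rail grip drops as the wall tilts, and the wall now stands at 12°. I return to a rail grip and lift slowly in short stages.

The rows are not in the units I measure in: shifts go in units of 5 mm and turns go in units of 0.2 rad. I convert before sending: -0.03 m is -6, -0.02 m is -4, 0.121 rad is 0.605.

```bash
echo '[0,0,0,-6,0,0,0,0,-6,0,0.04,0,0,-4,0,0.04,1,1.8,0,0.605,0.04,0,0,0,0.605,0.04,0,0,0,0.605,0.04,0,0,0,0.605,0.04,0,0,0,0.605,0.04,0,0,0,0.605,0.04,0,0,0,0.605,0.04,0,0,0,0.605,0.04,0,0,0,0.605,0.04,0,0,0,0.605,0.04,0,0,0,0.605,0.04,0,0,0,0.605,0.04,0,0,0,0.595,0.04,3.6,-2,0,0,0.04,3.6,-2.2,0,0,0.04,0,0,0,0]' | python3 nudge.py; python3 rel.py
```

```text
time: 10.33
tool_pos: [0.5821, 0.0634, 0.1109]
ee_rot: [-3.141, -0.001, -0.304]
wrist_force: [-0.3, 0.1, 0.0]
width: 0.0401
finger_force: 0.0
case x,y mm 2.3 146.8 z 110.9 yaw err -1.571 toolx·ey -0.0001578473042224693 tooly·ex -0.0001578473042224693 w 0.04009914484874117 [-0.3  0.1  0. ]
```

```bash
echo '[0.04,0,0,6,0,0.04,0,0,6,0,0.04,0,0,3.4,0,0.04,0,0,0,0,0,0,0,0,0,0,0,0,0,0,0,0,0,0,0,0,0,0,0,0,0,0,0,0,0,0,0,0,0,0]' | python3 nudge.py; echo '[0,0,0,-0.4,0,0,0,0,-0.4,0,0,0,0.1,-0.4,0,0,0,0.1,-0.4,0]' | python3 nudge.py; echo '[0,0,0.16,-0.4,0,0,0,0.16,-0.4,0]' | python3 nudge.py
```

```text
time: 11.17
tool_pos: [0.5805, 0.0629, 0.0355]
ee_rot: [-3.141, -0.002, -0.304]
wrist_force: [0.1, 0.0, -0.5]
width: 0.0035
finger_force: 0.0
time: 11.5
tool_pos: [0.5797, 0.062, 0.0428]
ee_rot: [3.142, -0.0, -0.304]
wrist_force: [0.0, 0.5, 0.2]
width: 0.0005
finger_force: 0.0
time: 11.67
tool_pos: [0.5792, 0.0603, 0.0467]
ee_rot: [3.142, -0.0, -0.304]
wrist_force: [-0.3, -0.7, -0.8]
width: 0.0006
finger_force: 0.0
```

The fingers closed above the rail without touching it. Both earlier empty grips fit physical finger tips about 20 mm higher than I assumed, and the first grip then only caught the rail's upper corner. I retry about 20 mm deeper and watch the force.

```bash
python3 rel.py; echo '[0.04,0,-0.4,-2,0,0.04,0,0,0,0,0.04,0,0,0,0,0.04,0,0,0,0,0.04,0,0,0,0,0.04,0,0,2,0,0.04,0,0,2,0,0.04,0,0,2,0,0.04,0,0,2,0,0.04,0,0,0,0]' | python3 nudge.py; echo '[0,0,0,0,0,0,0,0,0,0,0,0,0,0,0,0,0,0,0,0,0,0,0,0,0,0,0,0,0,0]' | python3 nudge.py
```

```text
case x,y mm 0.4 143.0 z 46.7 yaw err -1.571 toolx·ey -0.0005095884126766759 tooly·ex -0.0005095884126766759 w 0.0005691060720865853 [-0.3 -0.7 -0.8]
time: 12.5
tool_pos: [0.577, 0.0623, 0.0124]
ee_rot: [3.139, 0.006, -0.304]
wrist_force: [-0.5, -0.1, -1.1]
width: 0.0399
finger_force: 0.0
time: 13.0
tool_pos: [0.5801, 0.0616, 0.017]
ee_rot: [3.141, -0.001, -0.304]
wrist_force: [-0.1, -2.8, -0.8]
width: 0.0156
finger_force: 30.0
```

Scaled: -0.002 m is -0.4.

```bash
echo '[0,0,0,-0.4,0,0,0,0,-0.4,0,0,0,0,-0.4,0,0,0,0,-0.4,0,0,0,0,0,0]' | python3 nudge.py; echo '[0,0,0,-0.4,0,0,0,0.06,-0.6,0,0,0,0.06,-0.6,0,0,0,0.1,-0.6,0,0,0,0.12,-0.6,0,0,0,0,0,0]' | python3 nudge.py
```

```text
time: 13.42
tool_pos: [0.5795, 0.0604, 0.0232]
ee_rot: [3.138, 0.0, -0.305]
wrist_force: [2.0, -6.6, -6.6]
width: 0.0159
finger_force: 30.0
time: 13.92
tool_pos: [0.5781, 0.0565, 0.0364]
ee_rot: [3.134, 0.001, -0.306]
wrist_force: [1.1, -10.1, -6.4]
width: 0.0153
finger_force: 30.0
```

```bash
echo '[0,0,0.2,-0.6,0,0,0,0.2,-0.6,0,0,0,0.2,-0.6,0,0,0,0.3,-0.6,0,0,0,0,0,0]' | python3 nudge.py; python3 rel.py;  echo '[0,0,0.3,-0.6,0,0,0,0.3,-0.6,0,0,0,0.3,-0.6,0,0,0,0.3,-0.6,0,0,0,0,0,0]' | python3 nudge.py;python3 rel.py
```

```text
time: 14.33
tool_pos: [0.5766, 0.0517, 0.0479]
ee_rot: [3.133, 0.002, -0.306]
wrist_force: [1.8, -11.1, -8.5]
width: 0.0151
finger_force: 30.0
case x,y mm 0.5 133.9 z 47.9 yaw err -1.573 toolx·ey -0.002656737327321357 tooly·ex -0.002656737327321357 w 0.015133490574110507 [  1.8 -11.1  -8.5]
time: 14.75
tool_pos: [0.5744, 0.0452, 0.0591]
ee_rot: [3.131, 0.002, -0.307]
wrist_force: [2.5, -12.3, -10.5]
width: 0.0149
finger_force: 30.0
case x,y mm 0.4 127.1 z 59.1 yaw err -1.574 toolx·ey -0.0030492368203928755 tooly·ex -0.0030492368203928755 w 0.014870369322703894 [  2.5 -12.3 -10.5]
```

```bash
echo '[0,0,0.6,-0.6,0,0,0,0.6,-0.6,0,0,0,0.6,-0.6,0,0,0,0.6,-0.6,0,0,0,0,0,0]' | python3 nudge.py;python3 rel.py;  echo '[0,0,0.6,-0.6,0,0,0,0.6,-0.6,0,0,0,0.6,-0.6,0,0,0,0.6,-0.6,0,0,0,0,0,0]' | python3 nudge.py;python3 rel.py
```

```text
time: 15.17
tool_pos: [0.5713, 0.0353, 0.0716]
ee_rot: [3.135, 0.002, -0.306]
wrist_force: [2.3, -9.4, -9.5]
width: 0.0138
finger_force: 30.0
case x,y mm 0.4 116.8 z 71.6 yaw err -1.573 toolx·ey -0.0027550945864142085 tooly·ex -0.0027550945864142085 w 0.01379641823143013 [ 2.3 -9.4 -9.5]
time: 15.58
tool_pos: [0.5674, 0.0234, 0.0823]
ee_rot: [3.133, 0.003, -0.307]
wrist_force: [2.7, -10.7, -14.0]
width: 0.0133
finger_force: 30.0
case x,y mm 0.3 104.2 z 82.3 yaw err -1.574 toolx·ey -0.0029989779826128937 tooly·ex -0.0029989779826128937 w 0.013337658328538496 [  2.7 -10.7 -14. ]
```

The rail is still gripped and the tool position implies the wall is past 45°. I open the fingers and carry on by pushing with the outer finger alone.

Scaled: 0.004 m is 0.8, -0.003 m is -0.6.

```bash
echo '[0.04,0,0,0,0,0.04,0,0,0,0,0.04,0,0,0,0,0.04,0,0,0,0,0.04,0,0,0,0,0.04,0,0,0,0]' | python3 nudge.py;  echo '[0.04,0,0.8,-0.6,0,0.04,0,0.8,-0.6,0,0.04,0,0.8,-0.6,0,0.04,0,0.8,-0.6,0,0.04,0,0.8,0,0,0.04,0,0.6,0,0,0.04,0,0,0,0]' | python3 nudge.py;python3 rel.py
```

```text
time: 16.08
tool_pos: [0.5693, 0.0284, 0.0873]
ee_rot: [-3.141, -0.001, -0.304]
wrist_force: [0.1, 0.3, -0.6]
width: 0.0399
finger_force: 0.0
time: 16.67
tool_pos: [0.5618, 0.0051, 0.0985]
ee_rot: [3.141, -0.0, -0.305]
wrist_force: [-0.3, -0.2, -0.2]
width: 0.0401
finger_force: 0.0
case x,y mm 0.4 85.1 z 98.5 yaw err -1.572 toolx·ey -0.0014523443648152834 tooly·ex -0.0014523443648152834 w 0.04007966710686188 [-0.3 -0.2 -0.2]
```

```bash
cat > wa.py <<'E'
from h import *
import sys
# angle estimate: compare yellow on/off along the arc of the free edge, several cameras
c=np.array([.536,-.076]);ex=np.array([.954,-.299]);ey=np.array([.299,.954])
def pt(wall,u,s,th,zl=-.0):
    o=s*np.cos(th)-zl*np.sin(th);z=.04+s*np.sin(th)+zl*np.cos(th)
    if wall=="L":q=c+ey*(.06+o)+ex*u
    if wall=="R":q=c-ey*(.06+o)+ex*u
    if wall=="B":q=c+ex*(.07+o)+ey*u
    return np.r_[q,z]
def run(wall,cams=("top","scene","wrist")):
    for n in cams:
        s=robot.snapshot(n);h=cv2.cvtColor(s["color"],cv2.COLOR_BGR2HSV)
        m=((h[...,0]>12)&(h[...,0]<32)&(h[...,1]>70)&(h[...,2]>25))
        half=.065 if wall!="B" else .052
        best=[]
        for d in range(0,94,3):
            th=np.radians(d);sc=[]
            for u in np.r_[np.linspace(-half+.005,-half+.02,4),np.linspace(half-.02,half-.005,4)]:
                for sl in (.088,):
                    ins=proj(s,pt(wall,u,sl,th)).round().astype(int);out=proj(s,pt(wall,u,.101,th)).round().astype(int)
                    g=lambda q:m[q[1],q[0]] if 0<=q[0]<640 and 0<=q[1]<400 else False
                    sc.append(int(g(ins))-int(g(out)))
            best.append(sum(sc))
        print(n,dict(zip(range(0,94,3),best)))
if __name__=="__main__":run(sys.argv[1])
E
python3 wa.py L
```

```text
top {0: 0, 3: 0, 6: 0, 9: 0, 12: 0, 15: 0, 18: 0, 21: 0, 24: 0, 27: 0, 30: 0, 33: 0, 36: 0, 39: 0, 42: 0, 45: 0, 48: 0, 51: 0, 54: 2, 57: 4, 60: 2, 63: 0, 66: 0, 69: 0, 72: 0, 75: 0, 78: 0, 81: 0, 84: 0, 87: 0, 90: 0, 93: 1}
scene {0: 0, 3: 0, 6: 0, 9: 0, 12: 0, 15: 0, 18: 0, 21: 0, 24: 0, 27: 0, 30: 0, 33: 0, 36: 0, 39: 0, 42: 0, 45: 0, 48: 0, 51: 0, 54: 1, 57: 0, 60: -1, 63: 0, 66: 0, 69: 0, 72: 1, 75: 1, 78: 3, 81: 2, 84: 2, 87: 0, 90: 1, 93: 3}
wrist {0: 0, 3: 0, 6: -1, 9: -1, 12: -2, 15: -2, 18: -3, 21: -2, 24: -3, 27: -2, 30: -2, 33: -1, 36: 0, 39: 0, 42: 0, 45: 0, 48: 0, 51: 0, 54: 4, 57: 4, 60: -1, 63: -1, 66: 0, 69: 0, 72: 0, 75: 0, 78: 0, 81: 0, 84: 0, 87: 0, 90: -2, 93: -2}
```

The wall is held at about 57°. Its lower edge corner is near z 114 mm, so the finger passed just over it, again fitting tips about 20 mm higher than reported. I go out, lower, and push from outside with closed fingers.

Scaled: -0.03 m is -6, 0.03 m is 6.

```bash
echo '[0,0,0,-6,0,0,0,0,-4,0,0,0,-6,0,0,0,0,-6,0,0,0,0,-1,6,0,0,0,0,6,0,0,0,0,6,0,0,0,0,0,0,0,0,0,0,0]' | python3 nudge.py;python3 rel.py; echo '[0,0,1.6,0,0,0,0,1.6,0,0,0,0,1.2,0,0,0,0,0.8,0,0,0,0,0.8,0,0,0,0,0,0,0]' | python3 nudge.py; python3 rel.py; echo '[0,0,0.8,0,0,0,0,0.8,0,0,0,0,0.8,0,0,0,0,0.8,0,0,0,0,0,0,0]' | python3 nudge.py; python3 rel.py; python3 wa.py L | sed -n 1p
```

```text
time: 17.57
tool_pos: [0.5797, 0.0681, 0.0565]
ee_rot: [3.14, 0.005, -0.304]
wrist_force: [-0.4, -0.0, 0.7]
width: 0.0006
finger_force: 0.0
case x,y mm -1.4 150.5 z 56.5 yaw err -1.571 toolx·ey -8.538728222229341e-05 tooly·ex -8.538728222229341e-05 w 0.0005807144775409182 [-0.4 -0.   0.7]
time: 18.07
tool_pos: [0.5743, 0.0397, 0.0611]
ee_rot: [-3.138, -0.005, -0.305]
wrist_force: [1.8, 2.9, 2.3]
width: 0.0005
finger_force: 1.9
case x,y mm 2.0 121.8 z 61.1 yaw err -1.572 toolx·ey -0.001181677808470838 tooly·ex -0.001181677808470838 w 0.0005317583506794517 [1.8 2.9 2.3]
time: 18.48
tool_pos: [0.5684, 0.0243, 0.0595]
ee_rot: [-3.14, -0.002, -0.304]
wrist_force: [1.3, 4.9, 4.3]
width: 0.0004
finger_force: 2.5
case x,y mm 0.9 105.4 z 59.5 yaw err -1.571 toolx·ey -0.0006402246038003656 tooly·ex -0.0006402246038003656 w 0.0003736778414635453 [1.3 4.9 4.3]
top {0: 0, 3: 0, 6: 0, 9: 0, 12: 0, 15: 0, 18: 0, 21: 0, 24: 0, 27: 0, 30: 0, 33: 0, 36: 0, 39: 0, 42: 0, 45: 0, 48: 0, 51: 0, 54: 0, 57: 0, 60: 0, 63: 0, 66: 0, 69: 4, 72: 0, 75: 0, 78: 0, 81: 0, 84: -2, 87: -1, 90: -1, 93: 0}
```

Scaled: 0.003 m is 0.6.

```bash
echo '[0,0,0.6,0,0,0,0,0.6,0,0,0,0,0.6,0,0,0,0,0.6,0,0,0,0,0,0,0]' | python3 nudge.py; echo '[0,0,0.6,0,0,0,0,0.6,0,0,0,0,0.4,0,0,0,0,0,0,0]' | python3 nudge.py; python3 rel.py; python3 wa.py L | sed -n 1p
```

```text
time: 19.05
tool_pos: [0.5659, 0.0156, 0.0611]
ee_rot: [-3.135, -0.003, -0.303]
wrist_force: [2.0, 8.9, 8.5]
width: 0.0005
finger_force: 4.8
time: 19.38
tool_pos: [0.5641, 0.0082, 0.0615]
ee_rot: [-3.134, -0.005, -0.303]
wrist_force: [3.0, 10.4, 8.7]
width: 0.0005
finger_force: 5.6
case x,y mm 1.6 88.7 z 61.5 yaw err -1.57 toolx·ey 0.0010252531250703467 tooly·ex 0.0010252531250703467 w 0.0005243483171653476 [ 3.  10.4  8.7]
top {0: 0, 3: 0, 6: 0, 9: 0, 12: 0, 15: 0, 18: 0, 21: 0, 24: 0, 27: 0, 30: 0, 33: 0, 36: 0, 39: 0, 42: 0, 45: 0, 48: 0, 51: 0, 54: 0, 57: 0, 60: 0, 63: 0, 66: 0, 69: 0, 72: 0, 75: 0, 78: 0, 81: 2, 84: 0, 87: 0, 90: 0, 93: 0}
```

At about 81° with roughly 10 N, the wall is on the catch. I keep pushing.

Scaled: 0.003 m is 0.6, 0.002 m is 0.4.

```bash
echo '[0,0,0.6,0,0,0,0,0.6,0,0,0,0,0.4,0,0,0,0,0,0,0]' | python3 nudge.py; echo '[0,0,0.4,0,0,0,0,0.4,0,0,0,0,0,0,0]' | python3 nudge.py; echo '[0,0,0.4,0,0,0,0,0.4,0,0,0,0,0,0,0]' | python3 nudge.py;  python3 rel.py; python3 wa.py L | sed -n 1p
```

```text
time: 19.87
tool_pos: [0.5614, 0.0017, 0.0597]
ee_rot: [-3.132, -0.003, -0.303]
wrist_force: [5.0, 13.8, 5.0]
width: 0.0005
finger_force: 7.6
time: 20.12
tool_pos: [0.5615, 0.002, 0.0599]
ee_rot: [-3.124, -0.003, -0.301]
wrist_force: [9.2, 24.0, 4.4]
width: 0.0002
finger_force: 12.3
time: 20.37
tool_pos: [0.5616, 0.0022, 0.06]
ee_rot: [-3.116, -0.004, -0.3]
wrist_force: [11.2, 31.3, 3.1]
width: 0.0005
finger_force: 17.0
case x,y mm 1.1 82.3 z 60.0 yaw err -1.567 toolx·ey 0.003869539145633094 tooly·ex 0.003869539145633094 w 0.0004833820033402418 [11.2 31.3  3.1]
top {0: 0, 3: 0, 6: 0, 9: 0, 12: 0, 15: 0, 18: 0, 21: 0, 24: 0, 27: 0, 30: 0, 33: 0, 36: 0, 39: 0, 42: 0, 45: 0, 48: 0, 51: 0, 54: 0, 57: 0, 60: 0, 63: 0, 66: 0, 69: 0, 72: 0, 75: 0, 78: 0, 81: 0, 84: 2, 87: 0, 90: 0, 93: 0}
```

The tool is stationary at 82.3 mm, which is the outer face at 70 plus 12.5 mm of finger, with force building against the stop, so the wall is upright. I back off, verify, and cross to the right wall.

Scaled: -0.02 m is -4, -0.04 m is -8.

```bash
echo '[0,0,-1.6,0,0,0,0,-3,0,0,0,0,-1,-6,0,0,0,0,-8,0,0,0,0,-8,0,0,0,0,-4,0,0.04,0,6,0,0,0.04,0,6,0,0,0.04,0,6,0,0,0.04,0,6,0,0,0.04,0,6,0,0,0.04,0,6,0,0,0.04,0,6,0,0,0.04,0,6,0,0,0.04,0,1,0,0,0.04,0,0,0,0,0.04,0,0,0,0]' | python3 nudge.py;python3 rel.py;python3 wa.py L;python3 wa.py R
```

```text
time: 21.93
tool_pos: [0.4909, -0.2175, 0.1874]
ee_rot: [-3.142, 0.003, -0.306]
wrist_force: [0.7, 0.2, 0.4]
width: 0.04
finger_force: 0.0
case x,y mm -0.7 -148.5 z 187.4 yaw err -1.573 toolx·ey -0.0019178151904506446 tooly·ex -0.0019178151904506446 w 0.04001901931483074 [0.7 0.2 0.4]
top {0: 0, 3: 0, 6: 0, 9: 0, 12: 0, 15: 0, 18: 0, 21: 0, 24: 0, 27: 0, 30: 0, 33: 0, 36: 0, 39: 0, 42: 0, 45: 0, 48: 0, 51: 0, 54: 0, 57: 0, 60: 0, 63: 0, 66: 0, 69: 0, 72: 0, 75: 0, 78: 0, 81: -1, 84: 1, 87: 1, 90: -1, 93: 0}
scene {0: 0, 3: 0, 6: 0, 9: 0, 12: 0, 15: 0, 18: 0, 21: 0, 24: 0, 27: 0, 30: 0, 33: 0, 36: 0, 39: 0, 42: 0, 45: 0, 48: 0, 51: 0, 54: 1, 57: 0, 60: 0, 63: 0, 66: 0, 69: 1, 72: 1, 75: 0, 78: 0, 81: 1, 84: 0, 87: 0, 90: 7, 93: 3}
wrist {0: 0, 3: 0, 6: 0, 9: 0, 12: 0, 15: 0, 18: 0, 21: 0, 24: 0, 27: 0, 30: 0, 33: 0, 36: 0, 39: 0, 42: 0, 45: 0, 48: 0, 51: 0, 54: 0, 57: 0, 60: 0, 63: 0, 66: 0, 69: 0, 72: 0, 75: 0, 78: 0, 81: 3, 84: 8, 87: 8, 90: 0, 93: 0}
top {0: 0, 3: 0, 6: 0, 9: 0, 12: 0, 15: 0, 18: 0, 21: 0, 24: 0, 27: 0, 30: 0, 33: 0, 36: 0, 39: 0, 42: 0, 45: 0, 48: 0, 51: 0, 54: 0, 57: 0, 60: 0, 63: 0, 66: 0, 69: 0, 72: 0, 75: 0, 78: 0, 81: 0, 84: 0, 87: 0, 90: 0, 93: 0}
scene {0: 8, 3: 6, 6: 0, 9: -1, 12: -1, 15: 0, 18: 1, 21: 0, 24: 1, 27: 2, 30: 1, 33: 0, 36: 0, 39: 0, 42: 0, 45: 0, 48: 0, 51: 0, 54: 0, 57: 0, 60: 0, 63: 0, 66: 0, 69: 0, 72: 0, 75: 0, 78: 4, 81: 4, 84: 4, 87: 0, 90: -2, 93: -4}
wrist {0: 8, 3: 8, 6: 8, 9: 8, 12: 7, 15: 7, 18: 7, 21: 2, 24: 1, 27: 1, 30: 0, 33: 1, 36: 1, 39: 0, 42: 0, 45: 0, 48: 0, 51: 0, 54: 0, 57: 0, 60: 0, 63: 0, 66: 0, 69: 0, 72: 0, 75: 0, 78: 1, 81: 2, 84: 0, 87: 1, 90: 1, 93: 1}
```

The left wall holds in its catch and the right wall is flat. I descend on its rail, a little deeper this time.

```bash
echo '[0.04,0,0,7,0,0.04,0,0,7,0,0.04,0,0,7,0,0.04,0,0,6,0,0.04,0,0,4,0,0.04,0,0,2,0,0.04,0,0,2,0,0.04,0,0,0,0,0.04,0,0,0,0]' | python3 nudge.py; echo '[0,0,0,0,0,0,0,0,0,0,0,0,0,0,0,0,0,0,0,0,0,0,0,0,0,0,0,0,0,0]' | python3 nudge.py;python3 rel.py
```

```text
time: 22.98
tool_pos: [0.4926, -0.2176, 0.0144]
ee_rot: [3.141, -0.001, -0.304]
wrist_force: [0.1, 0.0, -0.4]
width: 0.0399
finger_force: 0.0
time: 23.48
tool_pos: [0.4925, -0.2174, 0.0143]
ee_rot: [-3.141, -0.001, -0.304]
wrist_force: [0.1, 0.2, 2.1]
width: 0.004
finger_force: 1.2
case x,y mm 0.8 -147.9 z 14.3 yaw err -1.571 toolx·ey -0.00047031433425487323 tooly·ex -0.00047031433425487323 w 0.0040112442079641986 [0.1 0.2 2.1]
```

The fingers closed on top of the rail, so the tips really sit about 25 mm above the reported TCP. I reopen and go about 18 mm lower.

Scaled: -0.012 m is -2.4, -0.01 m is -2.

```bash
echo '[0.04,0,0,-2.4,0,0.04,0,0,-2,0,0.04,0,0,0,0,0.04,0,0,0,0,0.04,0,0,0,0,0.04,0,0,0,0,0.04,0,0,0,0,0.04,0,0,2,0,0.04,0,0,2,0,0.04,0,0,2,0,0.04,0,0,1.6,0,0.04,0,0,0,0,0.04,0,0,0,0]' | python3 nudge.py; python3 rel.py; echo '[0,0,0,0,0,0,0,0,0,0,0,0,0,0,0,0,0,0,0,0,0,0,0,0,0,0,0,0,0,0]' | python3 nudge.py;python3 rel.py
```

```text
time: 24.57
tool_pos: [0.4911, -0.2169, -0.0039]
ee_rot: [-3.141, 0.002, -0.304]
wrist_force: [-0.3, 0.5, 0.2]
width: 0.0398
finger_force: 0.0
case x,y mm -0.7 -147.9 z -3.9 yaw err -1.571 toolx·ey -0.0004535764913946583 tooly·ex -0.0004535764913946583 w 0.0397735708790115 [-0.3  0.5  0.2]
time: 25.07
tool_pos: [0.4924, -0.2173, -0.0019]
ee_rot: [-3.141, -0.001, -0.304]
wrist_force: [0.1, 0.4, 1.3]
width: 0.0151
finger_force: 30.0
case x,y mm 0.7 -147.9 z -1.9 yaw err -1.571 toolx·ey -0.00047887645477184826 tooly·ex -0.00047887645477184826 w 0.015125060417312899 [0.1 0.4 1.3]
```

Gripped. I repeat the arc, with inward now being -y of the tool.

```bash
echo '[0,0,0,-0.4,0,0,0,0,-0.4,0,0,0,0,-0.4,0,0,0,0,-0.4,0,0,0,0,-0.4,0,0,0,-0.06,-0.6,0,0,0,-0.06,-0.6,0,0,0,-0.1,-0.6,0,0,0,-0.12,-0.6,0,0,0,0,0,0]' | python3 nudge.py;python3 rel.py; echo '[0,0,-0.2,-0.6,0,0,0,-0.2,-0.6,0,0,0,-0.2,-0.6,0,0,0,-0.3,-0.6,0,0,0,-0.3,-0.6,0,0,0,-0.3,-0.6,0,0,0,-0.3,-0.6,0,0,0,-0.4,-0.6,0,0,0,0,0,0]' | python3 nudge.py; python3 rel.py
```

```text
time: 25.9
tool_pos: [0.4927, -0.2159, 0.0203]
ee_rot: [3.141, -0.001, -0.304]
wrist_force: [4.3, 0.5, -3.6]
width: 0.0155
finger_force: 30.0
case x,y mm 0.5 -146.4 z 20.3 yaw err -1.571 toolx·ey -0.0004082363258600119 tooly·ex -0.0004082363258600119 w 0.015486623683495323 [ 4.3  0.5 -3.6]
time: 26.65
tool_pos: [0.4951, -0.2085, 0.0454]
ee_rot: [3.135, -0.001, -0.305]
wrist_force: [-0.5, -6.1, -0.2]
width: 0.0155
finger_force: 30.0
case x,y mm 0.6 -138.7 z 45.4 yaw err -1.572 toolx·ey -0.0012475152819177437 tooly·ex -0.0012475152819177437 w 0.015509576662832699 [-0.5 -6.1 -0.2]
```

Scaled: -0.0038 m is -0.76, -0.0026 m is -0.52.

```bash
echo '[0,0,-0.48,-0.76,0,0,0,-0.52,-0.76,0,0,0,-0.52,-0.76,0,0,0,-0.52,-0.76,0,0,0,-0.52,-0.76,0,0,0,0,0,0]' | python3 nudge.py;python3 rel.py; echo '[0,0,-0.68,-0.6,0,0,0,-0.68,-0.6,0,0,0,-0.68,-0.6,0,0,0,-0.68,-0.6,0,0,0,-0.72,-0.6,0,0,0,0,0,0]' | python3 nudge.py; python3 rel.py; python3 wa.py R | sed -n 1,2p
```

```text
time: 27.15
tool_pos: [0.499, -0.1969, 0.0655]
ee_rot: [3.134, -0.002, -0.305]
wrist_force: [-1.9, -6.9, 4.2]
width: 0.0147
finger_force: 30.0
case x,y mm 0.8 -126.4 z 65.5 yaw err -1.572 toolx·ey -0.0017187630260065978 tooly·ex -0.0017187630260065978 w 0.014672954803728822 [-1.9 -6.9  4.2]
time: 27.65
tool_pos: [0.5045, -0.1804, 0.0834]
ee_rot: [3.134, -0.004, -0.306]
wrist_force: [-5.8, -5.2, 15.9]
width: 0.0124
finger_force: 35.6
case x,y mm 1.2 -109.0 z 83.4 yaw err -1.573 toolx·ey -0.0021665024844984004 tooly·ex -0.0021665024844984004 w 0.01242246269796464 [-5.8 -5.2 15.9]
top {0: 0, 3: 0, 6: 0, 9: 0, 12: 0, 15: 0, 18: 0, 21: 0, 24: 0, 27: 0, 30: 0, 33: 0, 36: 0, 39: 0, 42: 0, 45: 0, 48: 0, 51: 0, 54: 0, 57: 0, 60: 0, 63: 0, 66: 0, 69: 0, 72: 0, 75: 0, 78: 0, 81: 0, 84: 0, 87: 0, 90: 0, 93: 0}
scene {0: 1, 3: 0, 6: 1, 9: 2, 12: 2, 15: 3, 18: 4, 21: 4, 24: 5, 27: 5, 30: 6, 33: 6, 36: 6, 39: 6, 42: 5, 45: 5, 48: 7, 51: 8, 54: 8, 57: 8, 60: 8, 63: 7, 66: 3, 69: 2, 72: 1, 75: 0, 78: 1, 81: 0, 84: 0, 87: 1, 90: 0, 93: 0}
```

```bash
echo '[0.04,0,0,0,0,0.04,0,0,0,0,0.04,0,0,0,0,0.04,0,0,0,0,0,0,0,-6,0,0,0,0,-7,0,0,0,5,0,0,0,0,4,0,0,0,0,0,6,0,0,0,0,6,0,0,0,0,6,0,0,0,0,0,0,0,0,0,0,0]' | python3 nudge.py; python3 rel.py; echo '[0,0,-1.6,0,0,0,0,-1.6,0,0,0,0,-1.2,0,0,0,0,-0.8,0,0,0,0,-0.8,0,0,0,0,-0.8,0,0,0,0,-0.8,0,0,0,0,-0.8,0,0,0,0,0,0,0]' | python3 nudge.py;python3 rel.py; python3 wa.py R | sed -n 1,2p
```

```text
time: 28.88
tool_pos: [0.4893, -0.2184, 0.0503]
ee_rot: [-3.14, 0.006, -0.304]
wrist_force: [-0.5, 0.1, 0.5]
width: 0.0003
finger_force: 0.0
case x,y mm -2.0 -149.8 z 50.3 yaw err -1.571 toolx·ey -0.00024956021211103296 tooly·ex -0.00024956021211103296 w 0.0002706405605384328 [-0.5  0.1  0.5]
time: 29.63
tool_pos: [0.5048, -0.1796, 0.0538]
ee_rot: [3.141, -0.003, -0.304]
wrist_force: [-0.3, -2.7, 2.3]
width: 0.0002
finger_force: 1.7
case x,y mm 1.2 -108.1 z 53.8 yaw err -1.571 toolx·ey 0.00019228256583891934 tooly·ex 0.00019228256583891934 w 0.00016640642114409786 [-0.3 -2.7  2.3]
top {0: 0, 3: 0, 6: 0, 9: 0, 12: 0, 15: 0, 18: 0, 21: 0, 24: 0, 27: 0, 30: 0, 33: 0, 36: 0, 39: 0, 42: 0, 45: 0, 48: 0, 51: 0, 54: 0, 57: 0, 60: 0, 63: 0, 66: 0, 69: 0, 72: 0, 75: 0, 78: 0, 81: 0, 84: 0, 87: 0, 90: 0, 93: 0}
scene {0: -2, 3: -1, 6: -2, 9: 0, 12: 0, 15: 0, 18: 0, 21: 0, 24: 0, 27: 0, 30: 0, 33: 0, 36: 0, 39: 0, 42: 0, 45: 0, 48: 0, 51: 0, 54: 0, 57: 2, 60: 4, 63: 4, 66: 4, 69: 4, 72: 4, 75: 1, 78: 0, 81: 0, 84: 2, 87: 1, 90: 0, 93: 0}
```

Contact made, as on the left wall. I keep pushing in small steps.

```bash
echo '[0,0,-0.6,0,0,0,0,-0.6,0,0,0,0,-0.6,0,0,0,0,-0.6,0,0,0,0,-0.6,0,0,0,0,0,0,0]' | python3 nudge.py; echo '[0,0,-0.6,0,0,0,0,-0.6,0,0,0,0,-0.4,0,0,0,0,0,0,0]' | python3 nudge.py; echo '[0,0,-0.4,0,0,0,0,-0.4,0,0,0,0,0,0,0]' | python3 nudge.py; python3 rel.py
```

```text
time: 30.28
tool_pos: [0.5081, -0.1681, 0.0543]
ee_rot: [3.137, -0.002, -0.306]
wrist_force: [-1.7, -6.7, 5.9]
width: 0.0008
finger_force: 3.7
time: 30.62
tool_pos: [0.511, -0.1587, 0.0536]
ee_rot: [3.14, -0.002, -0.305]
wrist_force: [0.9, -1.0, 0.6]
width: 0.0007
finger_force: 0.7
time: 30.87
tool_pos: [0.511, -0.1559, 0.0524]
ee_rot: [3.137, 0.001, -0.305]
wrist_force: [-3.8, -8.5, 3.1]
width: 0.0007
finger_force: 4.7
case x,y mm 0.0 -83.7 z 52.4 yaw err -1.572 toolx·ey -0.0009540890710765804 tooly·ex -0.0009540890710765804 w 0.0007103159670027022 [-3.8 -8.5  3.1]
```

Scaled: -0.002 m is -0.4.

```bash
echo '[0,0,-0.4,0,0,0,0,-0.4,0,0,0,0,0,0,0]' | python3 nudge.py;python3 rel.py
```

```text
time: 31.12
tool_pos: [0.5108, -0.1563, 0.0525]
ee_rot: [3.128, 0.001, -0.306]
wrist_force: [-6.6, -18.1, 3.6]
width: 0.0004
finger_force: 9.7
case x,y mm -0.0 -84.1 z 52.5 yaw err -1.573 toolx·ey -0.0022975367955819226 tooly·ex -0.0022975367955819226 w 0.0003511363425919539 [ -6.6 -18.1   3.6]
```

The force dropped (the snap) and then rose with the tool stationary at the stop. After a last gentle press I retreat and move to the back wall.

Scaled: 0.025 m is 5, -0.04 m is -8.

```bash
echo '[0,0,-0.4,0,0,0,0,0,0,0,0,0,2,0,0,0,0,3,0,0,0,0,0,-6,0,0,0,0,-8,0,0,0,0,-8,0,0,0,0,-6,0,0.04,6,-4,0,0,0.04,6,-4,0,0,0.04,6,-4,0,0,0.04,6,-4,0,0,0.04,5,-4,0,0,0.04,2.4,-1,0,0,0.04,0,0,0,0,0.04,0,0,0,0]' | python3 nudge.py;python3 rel.py; python3 wa.py R; echo '[0.04,0,0,0,-0.605,0.04,0,0,0,-0.605,0.04,0,0,0,-0.605,0.04,0,0,0,-0.605,0.04,0,0,0,-0.605,0.04,0,0,0,-0.605,0.04,0,0,0,-0.605,0.04,0,0,0,-0.605,0.04,0,0,0,-0.605,0.04,0,0,0,-0.605,0.04,0,0,0,-0.605,0.04,0,0,0,-0.605,0.04,0,0,0,-0.595,0.04,0,0,0,0]' | python3 nudge.py; python3 rel.py; python3 wa.py B
```

```text
time: 32.45
tool_pos: [0.687, -0.117, 0.1899]
ee_rot: [-3.141, 0.005, -0.302]
wrist_force: [-1.1, -0.6, 0.1]
width: 0.0398
finger_force: 0.0
case x,y mm 156.3 6.0 z 189.9 yaw err -1.569 toolx·ey 0.0014347719038509399 tooly·ex 0.0014347719038509399 w 0.03978467005581958 [-1.1 -0.6  0.1]
top {0: 0, 3: 0, 6: 0, 9: 0, 12: 0, 15: 0, 18: 0, 21: 0, 24: 0, 27: 0, 30: 0, 33: 0, 36: 0, 39: 0, 42: 0, 45: 0, 48: 0, 51: 0, 54: 0, 57: 0, 60: 0, 63: 0, 66: 0, 69: 0, 72: 0, 75: 0, 78: 0, 81: 0, 84: 0, 87: 0, 90: 0, 93: 0}
scene {0: 4, 3: 0, 6: -1, 9: -1, 12: -1, 15: 0, 18: 1, 21: 0, 24: 1, 27: 2, 30: 1, 33: 0, 36: 0, 39: 0, 42: 0, 45: 0, 48: 0, 51: 0, 54: 0, 57: 0, 60: 0, 63: 0, 66: 0, 69: 0, 72: 0, 75: 0, 78: 0, 81: 8, 84: 8, 87: 8, 90: 1, 93: 1}
wrist {0: 0, 3: 0, 6: 0, 9: 0, 12: 0, 15: -1, 18: -1, 21: 0, 24: 1, 27: 1, 30: 2, 33: 1, 36: 1, 39: 1, 42: 0, 45: 0, 48: 0, 51: 0, 54: 0, 57: 0, 60: 0, 63: 0, 66: 0, 69: 2, 72: 4, 75: 0, 78: -4, 81: -1, 84: 0, 87: 0, 90: 0, 93: 0}
time: 33.77
tool_pos: [0.6865, -0.1191, 0.1934]
ee_rot: [3.141, -0.0, 1.268]
wrist_force: [-0.0, -0.5, 0.4]
width: 0.0402
finger_force: 0.0
case x,y mm 156.4 3.9 z 193.4 yaw err 0.001 toolx·ey 0.9997582606502408 tooly·ex 0.9997582606502408 w 0.0402327022330556 [-0.  -0.5  0.4]
top {0: 0, 3: 0, 6: 0, 9: 0, 12: 0, 15: 0, 18: 0, 21: 0, 24: 0, 27: 0, 30: 0, 33: 0, 36: 0, 39: 0, 42: 0, 45: 0, 48: 0, 51: 2, 54: 1, 57: 0, 60: -1, 63: 0, 66: 0, 69: 0, 72: 0, 75: 0, 78: 0, 81: 0, 84: 0, 87: 0, 90: 0, 93: 0}
scene {0: 6, 3: 8, 6: 8, 9: 8, 12: 2, 15: 0, 18: 0, 21: 0, 24: 0, 27: 0, 30: 0, 33: 0, 36: 0, 39: 0, 42: 0, 45: 0, 48: 0, 51: 0, 54: 0, 57: 2, 60: 0, 63: 1, 66: 3, 69: 4, 72: 4, 75: 5, 78: 0, 81: -3, 84: -2, 87: -2, 90: -2, 93: -2}
wrist {0: 8, 3: 8, 6: 8, 9: 8, 12: 4, 15: 1, 18: 0, 21: 0, 24: 1, 27: 1, 30: 0, 33: 1, 36: 1, 39: 0, 42: 0, 45: 2, 48: 2, 51: 1, 54: 1, 57: 0, 60: 0, 63: 0, 66: 0, 69: 0, 72: 1, 75: 1, 78: 1, 81: 0, 84: 1, 87: 1, 90: 1, 93: 1}
```

Scaled: -0.003 m is -0.6, 0.035 m is 7.

```bash
echo '[0.04,-0.6,0,7,0,0.04,0,0.12,7,0,0.04,0,0,7,0,0.04,0,0,6,0,0.04,0,0,4,0,0.04,0,0,3,0,0.04,0,0,3,0,0.04,0,0,2,0,0.04,0,0,0,0,0.04,0,0,0,0]' | python3 nudge.py; python3 rel.py; echo '[0,0,0,0,0,0,0,0,0,0,0,0,0,0,0,0,0,0,0,0,0,0,0,0,0,0,0,0,0,0]' | python3 nudge.py;python3 rel.py
```

```text
time: 34.75
tool_pos: [0.6867, -0.1217, -0.0028]
ee_rot: [-3.141, 0.0, 1.266]
wrist_force: [-0.2, 0.7, 0.4]
width: 0.0403
finger_force: 0.0
case x,y mm 157.5 1.4 z -2.8 yaw err -0.001 toolx·ey 0.9997576655684431 tooly·ex 0.9997576655684431 w 0.04025889362068008 [-0.2  0.7  0.4]
time: 35.25
tool_pos: [0.6887, -0.1222, -0.0013]
ee_rot: [3.137, -0.0, 1.267]
wrist_force: [3.3, -1.4, 0.9]
width: 0.0157
finger_force: 30.0
case x,y mm 159.5 1.6 z -1.3 yaw err -0.0 toolx·ey 0.9997583839762841 tooly·ex 0.9997583839762841 w 0.015715400535343392 [ 3.3 -1.4  0.9]
```

Gripped. Inward is now -y of the tool, so I follow the same arc.

Scaled: -0.003 m is -0.6, -0.002 m is -0.4.

```bash
echo '[0,0,0,-0.4,0,0,0,0,-0.4,0,0,0,0,-0.4,0,0,0,0,-0.4,0,0,0,0,-0.4,0,0,0,-0.06,-0.6,0,0,0,-0.06,-0.6,0,0,0,-0.1,-0.6,0,0,0,-0.12,-0.6,0,0,0,0,0,0]' | python3 nudge.py;python3 rel.py; echo '[0,0,-0.2,-0.6,0,0,0,-0.2,-0.6,0,0,0,-0.2,-0.6,0,0,0,-0.3,-0.6,0,0,0,-0.3,-0.6,0,0,0,-0.3,-0.6,0,0,0,-0.3,-0.6,0,0,0,-0.4,-0.6,0,0,0,0,0,0]' | python3 nudge.py; python3 rel.py
```

```text
time: 36.08
tool_pos: [0.6857, -0.1213, 0.0192]
ee_rot: [3.141, -0.0, 1.267]
wrist_force: [4.6, -1.1, -4.2]
width: 0.0156
finger_force: 30.0
case x,y mm 156.4 1.6 z 19.2 yaw err -0.0 toolx·ey 0.9997584029700965 tooly·ex 0.9997584029700965 w 0.015567495553955382 [ 4.6 -1.1 -4.2]
time: 36.83
tool_pos: [0.676, -0.1181, 0.0449]
ee_rot: [3.138, -0.0, 1.267]
wrist_force: [3.9, -0.8, 0.3]
width: 0.0155
finger_force: 30.0
case x,y mm 146.2 1.7 z 44.9 yaw err -0.0 toolx·ey 0.9997584407798782 tooly·ex 0.9997584407798782 w 0.01551131539128563 [ 3.9 -0.8  0.3]
```

Scaled: -0.0038 m is -0.76, -0.0026 m is -0.52.

```bash
echo '[0,0,-0.48,-0.76,0,0,0,-0.52,-0.76,0,0,0,-0.52,-0.76,0,0,0,-0.52,-0.76,0,0,0,-0.52,-0.76,0,0,0,0,0,0]' | python3 nudge.py;python3 rel.py; echo '[0,0,-0.68,-0.6,0,0,0,-0.68,-0.6,0,0,0,-0.68,-0.6,0,0,0,-0.68,-0.6,0,0,0,-0.72,-0.6,0,0,0,0,0,0]' | python3 nudge.py; python3 rel.py; python3 wa.py B
```

```text
time: 37.33
tool_pos: [0.6627, -0.114, 0.0638]
ee_rot: [3.141, -0.0, 1.267]
wrist_force: [3.3, -0.3, 1.7]
width: 0.0141
finger_force: 30.0
case x,y mm 132.3 1.7 z 63.8 yaw err -0.0 toolx·ey 0.9997584558053244 tooly·ex 0.9997584558053244 w 0.014118525330611734 [ 3.3 -0.3  1.7]
time: 37.83
tool_pos: [0.6458, -0.1086, 0.0786]
ee_rot: [-3.141, -0.0, 1.267]
wrist_force: [1.6, 1.1, 4.0]
width: 0.0128
finger_force: 30.0
case x,y mm 114.5 1.8 z 78.6 yaw err 0.0 toolx·ey 0.999758469215766 tooly·ex 0.999758469215766 w 0.012828539469597427 [1.6 1.1 4. ]
top {0: 0, 3: 0, 6: 0, 9: 0, 12: 0, 15: 0, 18: 0, 21: 0, 24: 0, 27: 0, 30: 0, 33: 0, 36: 0, 39: 0, 42: 0, 45: 0, 48: 0, 51: 0, 54: 0, 57: 0, 60: 0, 63: 0, 66: 1, 69: 0, 72: -1, 75: -1, 78: 0, 81: 0, 84: 0, 87: 0, 90: 0, 93: 0}
scene {0: -4, 3: -4, 6: -3, 9: -2, 12: 0, 15: 1, 18: 1, 21: 0, 24: 0, 27: 0, 30: 0, 33: 0, 36: 0, 39: 1, 42: 1, 45: 3, 48: 3, 51: 5, 54: 5, 57: 5, 60: 5, 63: 4, 66: 4, 69: 0, 72: -1, 75: 1, 78: -1, 81: 1, 84: 1, 87: 0, 90: -1, 93: 0}
wrist {0: 0, 3: 0, 6: 0, 9: 0, 12: 0, 15: 0, 18: 0, 21: 0, 24: 0, 27: 0, 30: 0, 33: 0, 36: 1, 39: 4, 42: 2, 45: 0, 48: -3, 51: -1, 54: 4, 57: 4, 60: -1, 63: -1, 66: -1, 69: 0, 72: 4, 75: 0, 78: 0, 81: 0, 84: 0, 87: 0, 90: 0, 93: 0}
```

The wall is near 57–60°. I release, go over and down behind it, then push.

Scaled: -0.035 m is -7, -0.03 m is -6.

```bash
echo '[0.04,0,0,0,0,0.04,0,0,0,0,0.04,0,0,0,0,0.04,0,0,0,0,0,0,0,-6,0,0,0,0,-7,0,0,0,5,0,0,0,0,5,0,0,0,0,0,6,0,0,0,0,6,0,0,0,0,6,0,0,0,0,0,0,0,0,0,0,0]' | python3 nudge.py; python3 rel.py; echo '[0,0,-1.6,0,0,0,0,-1.6,0,0,0,0,-1.2,0,0,0,0,-0.8,0,0,0,0,-0.8,0,0,0,0,-0.8,0,0,0,0,-0.8,0,0,0,0,-0.8,0,0,0,0,0,0,0]' | python3 nudge.py;python3 rel.py
```

```text
time: 39.07
tool_pos: [0.6918, -0.1235, 0.0492]
ee_rot: [-3.134, 0.001, 1.267]
wrist_force: [-1.0, 0.3, 0.2]
width: 0.0004
finger_force: 0.0
case x,y mm 162.8 1.3 z 49.2 yaw err -0.0 toolx·ey 0.9997583913748037 tooly·ex 0.9997583913748037 w 0.0003798104116479165 [-1.   0.3  0.2]
time: 39.82
tool_pos: [0.6547, -0.1116, 0.0541]
ee_rot: [3.138, 0.0, 1.267]
wrist_force: [3.8, -1.7, 3.5]
width: 0.0007
finger_force: 1.7
case x,y mm 123.9 1.5 z 54.1 yaw err -0.0 toolx·ey 0.999758431737868 tooly·ex 0.999758431737868 w 0.0007310942646098415 [ 3.8 -1.7  3.5]
```

Scaled: -0.003 m is -0.6.

```bash
echo '[0,0,-0.6,0,0,0,0,-0.6,0,0,0,0,-0.6,0,0,0,0,-0.6,0,0,0,0,-0.6,0,0,0,0,0,0,0]' | python3 nudge.py; echo '[0,0,-0.6,0,0,0,0,-0.6,0,0,0,0,-0.4,0,0,0,0,0,0,0]' | python3 nudge.py; python3 rel.py
```

```text
time: 40.32
tool_pos: [0.6447, -0.1085, 0.0557]
ee_rot: [3.128, -0.0, 1.266]
wrist_force: [9.9, -2.7, 7.5]
width: 0.0005
finger_force: 5.2
time: 40.65
tool_pos: [0.6381, -0.1064, 0.0575]
ee_rot: [3.125, -0.0, 1.266]
wrist_force: [10.9, -3.1, 9.9]
width: 0.0008
finger_force: 6.0
case x,y mm 106.5 1.5 z 57.5 yaw err -0.001 toolx·ey 0.9997582531958711 tooly·ex 0.9997582531958711 w 0.0007776759980787193 [10.9 -3.1  9.9]
```

The rows are not in the units I measure in: shifts go in units of 5 mm and turns go in units of 0.2 rad. I convert before sending: -0.003 m is -0.6, -0.002 m is -0.4.

```bash
echo '[0,0,-0.6,0,0,0,0,-0.6,0,0,0,0,-0.4,0,0,0,0,0,0,0]' | python3 nudge.py; echo '[0,0,-0.4,0,0,0,0,-0.4,0,0,0,0,0,0,0]' | python3 nudge.py;python3 rel.py; echo '[0,0,-0.4,0,0,0,0,-0.4,0,0,0,0,0,0,0]' | python3 nudge.py;python3 rel.py
```

```text
time: 40.98
tool_pos: [0.6275, -0.1031, 0.0551]
ee_rot: [3.133, -0.0, 1.267]
wrist_force: [7.9, -3.0, 7.3]
width: 0.0007
finger_force: 4.1
time: 41.23
tool_pos: [0.628, -0.1033, 0.0552]
ee_rot: [3.123, -0.001, 1.266]
wrist_force: [17.6, -5.2, 1.7]
width: 0.0005
finger_force: 9.5
case x,y mm 95.9 1.5 z 55.2 yaw err -0.001 toolx·ey 0.9997581445141712 tooly·ex 0.9997581445141712 w 0.00051912639173443 [17.6 -5.2  1.7]
time: 41.48
tool_pos: [0.6284, -0.1034, 0.0555]
ee_rot: [3.114, -0.001, 1.266]
wrist_force: [28.6, -8.1, -4.6]
width: 0.0006
finger_force: 14.8
case x,y mm 96.3 1.5 z 55.5 yaw err -0.001 toolx·ey 0.9997577566900461 tooly·ex 0.9997577566900461 w 0.0005761101831571953 [28.6 -8.1 -4.6]
```

It is stationary with 29 N against the stop. I retreat and check with the last picture.

Scaled: -0.04 m is -8, -0.03 m is -6.

```bash
echo '[0,0,1.6,0,0,0,0,3,0,0,0,0,1,-6,0,0,0,0,-8,0,0,0,0,-8,0,0,0,0,-6,0,0,-6,-2,0,0,0,-6,-2,0,0,0,-6,-4,0,0,0,-6,-4,0,0,0,-6,-4,0,0,0,-6,-6,0,0,0,-6,-6,0,0,0,-6,-6,0,0,0,0,0,0,0,0,0,0,0,0]' | python3 nudge.py; for w in L R B; do echo $w; python3 wa.py $w | sed -n 1,2p| grep -o "^[a-z]*\|7[258]:.*"; done; python3 - <<'E'
from h import *
s=robot.snapshot("scene")["color"][110:260,240:460];t=robot.snapshot("top")["color"][120:300,270:470]
cv2.imwrite("pics/fin.png",np.hstack([cv2.resize(s,(440,300),interpolation=2),cv2.resize(t,(333,300),interpolation=2)]))
E
```

```text
time: 42.82
tool_pos: [0.4089, -0.2847, 0.191]
ee_rot: [-3.137, -0.002, 1.263]
wrist_force: [0.4, 0.4, 0.2]
width: 0.0004
finger_force: 0.0
L
top
72: 0, 75: 0, 78: 0, 81: 0, 84: 2, 87: -1, 90: 0, 93: 0}
scene
72: 0, 75: 0, 78: 0, 81: 1, 84: 0, 87: 1, 90: 4, 93: 1}
R
top
72: 0, 75: 0, 78: 0, 81: 0, 84: 0, 87: 0, 90: 0, 93: 0}
scene
72: 0, 75: 0, 78: 1, 81: 8, 84: 8, 87: 7, 90: 1, 93: 1}
B
top
72: 0, 75: 0, 78: 0, 81: 0, 84: 0, 87: 0, 90: 0, 93: 0}
scene
72: 1, 75: 0, 78: 2, 81: 7, 84: 8, 87: 5, 90: 0, 93: 0}
```

View pics/fin.png

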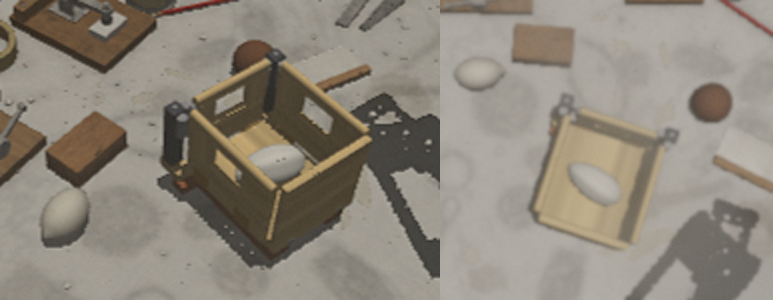

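The final picture shows all three walls upright and closed against the posts, the cast in the middle (crop pixel (595,183)), the things around undisturbed and the arm clear. I hand in.

```bash
python3 -c "
from bench import robot
print(robot.close_job())"
```

```text
the job is handed in; nothing more can be done
None
```

I handed the job in at about 43 s: by the last pictures all three walls stand upright by themselves after being pushed to their stops, the cast and the things around the case look unmoved, and the arm is clear; no verdict came back from the judge.

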